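Gather the stoppers in the cut corner of a hand tray

ROBOT

A 7-joint arm with a two-finger parallel gripper is mounted at the origin on the work surface; the furniture and walls round the work are solid. World frame = base frame: x ahead of the robot, y to its left, z up, the work surface at z = 0. Lengths are in m, angles in rad, forces in N, time in s.
With the tool pointing down it reaches from about 0.4 to 0.85 m from the base axis. Payload 4.5 kg.
Tool frame: the origin (TCP) lies midway between the tips of the shut fingers; the grasp point (between the pads) lies 19 mm behind it (manip.grip_point_offset is the distance from the TCP to the grasp point, in m); x points along the fingers, y is the direction in which the jaws open and shut, and the axes are right-handed (so a half turn about x gives the same grasp; the last joint's range is limited). The gripper opens to 88 mm and grips with 3 to 60 N. Pads are 18 mm wide; open, the fingers measure 123 mm over their backs; the gripper's body (75 mm by 187 mm) begins 45 mm behind the grasp point.
Start: joints at [-1.162, 0.689, -0.195, 1.565, 0.157, 0.902, -0.215], TCP at [0.229, 0.582, 0.239] pointing down, gripper open.
Joint ranges: [-3.01, 3.01], [-0.46, 2.08], [-1.47, 1.51], [0.13, 2.56], [-1, 4.14], [0.04, 2.09], [-2.66, 2.66]. Speed limits (rad/s): [2.57, 2.57, 3.14, 3.14, 3.14, 3.14, 3.14].

INTERFACE

Orientations are given as a rotation vector (axis times angle).
In Python, from plant import manip, cams, order gives the robot as it stands.
- The arm moves only by the tool step_arm, never from a script. Its arguments are lists of equal length, an entry for each row: "dp": the shift along the tool's x, y, z in m, a list of three; "dr": the turn, a rotation vector about the tool's x, y, z in degrees, a list of three; "grip": the finger opening in m, from 0 to 0.0881. A call has 1 to 20 rows; each row shifts and turns the commanded pose from where the row before left it, along the tool's axes as they then stand; what a row does not reach is not made up. A row lasts 1/10 s, in which the tool goes at most 50 mm and 8.59 degrees, less where a joint would pass 70% of its speed; a pose out of reach is approached as far as the arm can. A call is refused whole if a number of a shift passes 0.05 or a number of a turn 8.59, either way. A call with a gripper value outside its range is refused whole. The fingers move at their own pace and stop on an object; the grip force is fixed at half the most. Time passes only in rows, so rows that do not move let the fingers close. It gives the time, the measured TCP pose, the force and the opening at its end, in the units of the state.
- manip.sense(): the state, without advancing time (a new reading comes with each control period).
- cams.snapshot(name): name is "side" or "top"; returns a dict with "img" (480x640x3 uint8, red, green, blue), "fovy" (degrees; the focal length in pixels is half the picture's height over the tangent of half this angle, whatever the lens; pixels are square), "cx", "cy" (the principal point, pixels), "R" (3x3) and "t" (3): a world point X has camera coordinates R X + t. Camera axes: x right, y down, z forward; pixel columns grow to the right and rows downward; lengths in m; the calibration is good to about 2 mm. A picture is of the moment at which its call begins. There is no depth.
- order.sign_off(): hands the job in, once; it reports no verdict.
The state is a dict: "time_s": time; "joint_pos": joint angles; "joint_velocities": joint speeds; "joint_torque": joint torques, N m; "eef_pos": TCP position; "ee_rot": TCP orientation; "contact_force": force on the tool from outside, world axes, zero at the start; "moment": the same for the moment, N m; "gripper_width": finger opening in m.
Only numpy, scipy, OpenCV 4.12 (cv2) and the standard library are available. Lean on these libraries where they do the work, as an engineer would, in place of code of your own. Each camera call takes 0.05 s, during which the arm holds its last target. There are 200 camera calls.

TASK

Pick the metal tray up by its handle and tip it so that the three loose stoppers inside all slide down into its cut-off corner, without the gripper touching the stoppers and without disturbing the capped vial, the dropper bottle and the petri dish nearby. Finish while still holding the tray by its handle in the air, clear of the worktop, clearly tilted with the cut-off corner low and the stoppers resting there: do not put it down or let go.

Things in the scene. Friction and masses are not known exactly. Their poses are not given: they have to be found in the camera images.
- tray: Loose open metal tray, 0.60 kg, 220 (its x) x 160 (its y) mm outside, walls 45 mm high and 4 mm thick, floor 4 mm thick. Origin at the centre of its underside, z up. The corner at -x, -y is cut off obliquely (45 mm off each side). Three stoppers lie loose on its floor. A bridge handle crosses over its middle.
- tray_grip (a point): Centre of the handle's grip bar, 96 mm above the tray's underside; axes as the tray. The black flat bar runs along the tray's y from long wall to long wall on two rigid straps: 16 mm wide (x), 18 mm high (87 to 105 mm above the underside), 168 mm long. Take it across x; a grip of 40 N holds it.
- cut_corner (a point): Point on the tray floor at the middle of the oblique wall of the cut-off corner (inside); in the tray's frame at about (-85, -55, 4) mm.
- far_corner (a point): Point on the tray floor inside the corner opposite the cut-off one; in the tray's frame at (106, 76, 4) mm.
- stopper_1_center (a point): Centre of a loose stopper (tapered plug, 32 mm across at the top, 28 mm high, about 30 g) in the tray. On the smooth floor a stopper begins to slide at about 10 to 14 degrees of tilt; to run on along a wall into the cut corner it may need up to 25, and 30 to 35 degrees towards that corner is sure.
- stopper_2_center (a point): Centre of a second stopper of the same kind in the tray.
- stopper_3_center (a point): Centre of a third stopper of the same kind in the tray.
- stopper_1: The first stopper; origin at the centre of its small end, 14 mm below its centre.
- stopper_2: The second stopper, likewise.
- stopper_3: The third stopper, likewise.
- vial: Bystander: clear vial with a screw cap, standing, 24 mm across, 72 mm high, origin under its centre. Leave it alone.
- dropper: Bystander: dropper bottle, 33 mm across, 100 mm high, origin under its centre. Leave it alone.
- petri_dish: Bystander: closed petri dish, 92 mm across, 16 mm high, origin under its centre. Leave it alone.
Mind the look-alikes: they are no part of the job. What is shaped like the stopper_2 but green or purple is not meant.

How it is judged:
At the end, for the whole second after the job is handed in: Fingers hold the still tray tilted over 15 deg, cut corner over 30 mm and opposite corner over 85 mm above the worktop; all three stoppers rest in it, centres within 80 mm of the cut corner point; vial, dropper bottle and petri dish upright, within 30 mm of their start (distance between each of stopper_1_center, stopper_2_center, stopper_3_center and cut_corner below 0.08 m and angle between tray's own z axis and vertical above 0.26 rad and height (world z) of cut_corner above 0.03 m and height (world z) of far_corner above 0.085 m and contact force between the fingers and tray above 2 N and linear speed of each of tray, stopper_1, stopper_2, stopper_3 below 0.06 m/s and distance of each of vial, dropper, petri_dish from where it was at the start of the episode below 0.03 m); the arm keeps its last pose, push and grip.
It fails at once if the gripper touches a stopper (contact force between the fingers and stopper_1 above 1 N or contact force between the fingers and stopper_2 above 1 N or contact force between the fingers and stopper_3 above 1 N).
It fails at once if a bystander is knocked over (angle between any of vial, dropper, petri_dish's own z axis and vertical above 0.6 rad).
It also fails if it takes over 35 s, if anything falls off the work surface, if the arm or the gripper's body presses on something with over 40 N, if the wrist force passes 120 N, or if a joint passes its speed limit or range.

## Working session

There is one attempt and no reset: what is moved stays moved. The work goes in short steps, Python scripts to look and compute and a tool call to move; the robot and the scene stay as the last step left them, time stands still between calls to the robot, and variables do not carry over. Pictures are saved under pics/ and viewed, about 8 in all and at most 12, crops included, and the job is handed in when it is done.

Besides the shell and the picture viewer there is one more tool, called after "Emit:" in YAML: its name, and indented under it one key for each argument. step_arm: Moves the arm, as the interface text tells. Its arguments: {"type":"object","properties":{"dp":{"type":"array"},"dr":{"type":"array"},"grip":{"type":"array"}},"required":["dp","dr","grip"]}

```bash
mkdir -p pics; ls; python3 - <<'E'
from plant import manip,cams
import cv2,json
s=manip.sense();print({k:s[k] for k in s if k in("time_s","eef_pos","ee_rot","gripper_width","contact_force")},manip.grip_point_offset)
for n in("side","top"):
    d=cams.snapshot(n);cv2.imwrite(f"pics/{n}0.png",d["img"][:,:,::-1]);print(n,d["fovy"],d["cx"],d["cy"],d["R"],d["t"])
E
```

```text
pics
{'time_s': 0.0, 'eef_pos': array([0.22862214, 0.58100024, 0.23792404]), 'ee_rot': array([ 0.29254147,  1.55090909, -0.29541403]), 'contact_force': array([0.01893041, 0.67770426, 0.40267513]), 'gripper_width': 0.08837553637550985} 0.0187
side 47.008540441075844 322.9593260819671 232.58801574241238 [[ 0.92095369 -0.3894776   0.01230813]
 [-0.18659429 -0.46850739 -0.86352961]
 [ 0.34209189  0.79297416 -0.50414791]] [-0.44036712  0.18120424  1.0857516 ]
top 55.649809224229145 320.4459851995876 238.50526209430316 [[-0.00107813 -0.99998468 -0.00542958]
 [-0.98564353  0.00197935 -0.16882803]
 [ 0.16883619  0.00516961 -0.98563057]] [0.00351008 0.48713246 0.96151815]
```

View pics/side0.png

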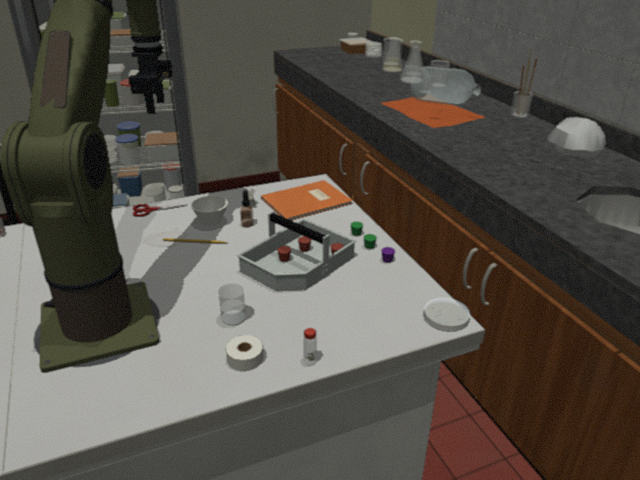

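View pics/top0.png

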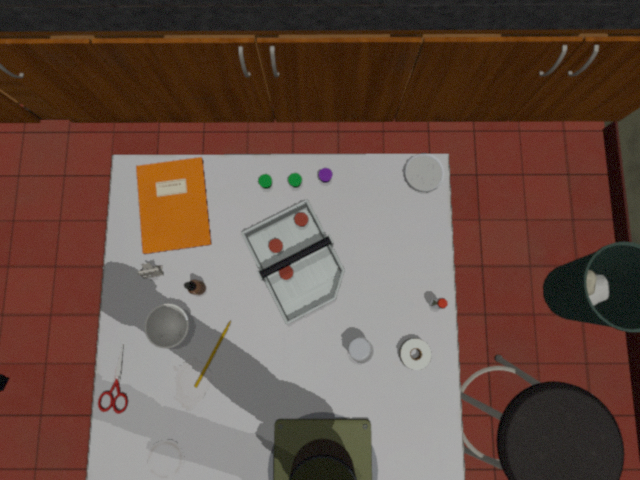

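The side view shows the tray at about (297,252), with the handle bar running from (270,217) to (328,237). In the top view the bar runs from (262,273) to (331,240), and the cut corner is at the lower right, about (330,285). I'll enlarge both next.

```bash
python3 - <<'E'
import cv2,numpy as np
a=cv2.imread("pics/side0.png")[200:300,230:365];b=cv2.imread("pics/top0.png")[190:330,230:355]
f=lambda i,k:cv2.resize(i,None,fx=k,fy=k,interpolation=cv2.INTER_CUBIC)
a=f(a,3);b=f(b,3)
o=np.zeros((420,790,3),np.uint8);o[:300,:405]=a;o[:420,410:785]=b
cv2.imwrite("pics/crop0.png",o)
E
```

```text
(no output)
```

View pics/crop0.png

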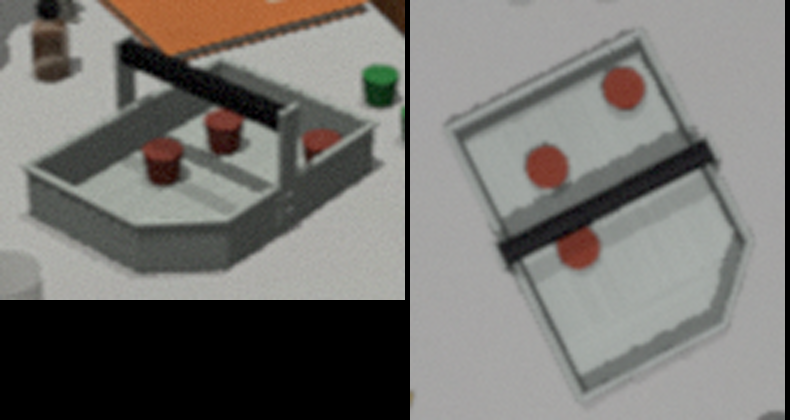

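The crop shows the five rim corners and both bar ends in each view, the stoppers at (578,247), (547,166) and (623,88) in the top half, and the bar clear of them. I'll fit the tray pose from both views.

```bash
cat > h.py <<'E'
import numpy as np
from scipy.spatial.transform import Rotation as Ro
from scipy.optimize import least_squares
from plant import manip,cams
def K(d):return 240/np.tan(np.radians(d["fovy"]/2))
def proj(d,X):
    c=np.asarray(X)@d["R"].T+d["t"];return c[...,:2]/c[...,2:]*K(d)+[d["cx"],d["cy"]]
def tri(ds,uvs):
    return least_squares(lambda X:np.concatenate([proj(d,X)-u for d,u in zip(ds,uvs)]),[.5,0,.05])
def onplane(d,u,z):
    r=d["R"].T@np.array([(u[0]-d["cx"])/K(d),(u[1]-d["cy"])/K(d),1]);c=-d["R"].T@d["t"];return c+r*(z-c[2])/r[2]
E
cat > m.py <<'E'
from h import *
S=cams.snapshot("side");T=cams.snapshot("top")
s=lambda *p:np.array(p)/3+[230,200]
t=lambda u,v:np.array([u-410,v])/3+[230,190]
P=np.array([[-110,80,45],[-110,-35,45],[-65,-80,45],[110,-80,45],[110,80,45],[0,84,96],[0,-84,96]])/1000
us=np.array([s(28,168),s(138,227),s(238,222),s(375,125),s(215,63),s(125,53),s(285,113)])
ut=np.array([t(585,398),t(722,322),t(745,240),t(640,32),t(450,125),t(508,252),t(710,153)])
for i in range(7):
    r=tri([S,T],[us[i],ut[i]]);print(P[i],r.x.round(4),r.fun.round(1))
def f(q):
    X=Ro.from_euler('z',q[3]).apply(P)+q[:3]
    return np.concatenate([(proj(S,X)-us).ravel(),(proj(T,X)-ut).ravel()])
r=least_squares(f,[.5,0,0,.4],loss='soft_l1');print(r.x.round(4),np.degrees(r.x[3]),r.fun.reshape(-1,2).round(1).tolist())
q=r.x
for uv in[(578,247),(547,166),(623,88)]:
    X=onplane(T,t(*uv),.032);print("stop",X.round(3),Ro.from_euler('z',-q[3]).apply(X-q[:3]).round(3))
for n,uv,z in[("petri",(423,174),.012),("vialcap",(442,303),.07),("dropper",(197,287),.05),("beaker",(360,349),.05),("bowl",(167,326),.04),("tape",(415,354),.02)]:
    print(n,onplane(T,uv,z).round(3))
st=manip.sense();R=Ro.from_rotvec(st["ee_rot"]);print(R.as_matrix().round(3),st["eef_pos"])
# bar along tray y; tool x down, tool y = tray +-x
for sg in(1,-1):
    y=sg*np.array([np.cos(q[3]),np.sin(q[3]),0]);x=np.array([0,0,-1.]);M=Ro.from_matrix(np.c_[x,y,np.cross(x,y)])
    print(sg,np.degrees((R.inv()*M).as_rotvec()).round(1))
g=Ro.from_euler('z',q[3]).apply([0,0,.096])+q[:3]
print("grip",g)
E
python3 m.py
```

```text
[-0.11   0.08   0.045] [0.3054 0.0712 0.0451] [-0.4  0.   0.1 -0.3]
[-0.11  -0.035  0.045] [ 0.3585 -0.0264  0.0412] [-0.1  0.   0.  -0.1]
[-0.065 -0.08   0.045] [ 0.4222 -0.0449  0.0402] [-2.1  0.3  0.6 -2.1]
[ 0.11  -0.08   0.045] [0.5727 0.0334 0.0434] [-0.  0.  0. -0.]
[0.11  0.08  0.045] [0.4991 0.1744 0.0416] [ 1.9 -0.3 -0.5  1.7]
[0.    0.084 0.096] [0.4023 0.1217 0.0969] [ 0.9 -0.1 -0.2  0.8]
[ 0.    -0.084  0.096] [ 0.4724 -0.0177  0.1045] [-0.7  0.1  0.2 -0.6]
[ 0.4396  0.0541 -0.0024  0.478 ] 27.385466325540058 [[-0.8, 0.2], [-0.1, -0.2], [-3.4, 0.2], [0.4, 0.2], [2.3, -1.0], [-0.6, -0.1], [2.2, 4.6], [-1.4, -0.2], [0.6, 0.1], [1.6, -0.6], [-0.1, -0.5], [-1.2, 1.0], [-3.4, 1.6], [1.4, -2.5]]
stop [0.413 0.079 0.032] [-0.012  0.034  0.034]
stop [0.474 0.102 0.032] [0.052 0.027 0.034]
stop [0.532 0.046 0.032] [ 0.079 -0.05   0.034]
petri [ 0.644 -0.236  0.012]
vialcap [ 0.345 -0.251  0.07 ]
dropper [0.38  0.268 0.05 ]
beaker [ 0.25 -0.08  0.05]
bowl [0.298 0.332 0.04 ]
tape [ 0.238 -0.201  0.02 ]
[[-0.     0.366  0.931]
 [-0.001  0.931 -0.366]
 [-1.    -0.001  0.   ]] [0.22873036 0.58127793 0.23824054]
1 [41.1  0.   0.1]
-1 [-1.389e+02 -1.000e-01  0.000e+00]
grip [0.43956055 0.05411391 0.09355439]
```

Emit:
step_arm:
  dp:
    - [0, -0.029, 0.027]
    - [0, -0.029, 0.027]
    - [0, -0.029, 0.027]
    - [0, -0.029, 0.027]
    - [0, -0.029, 0.027]
    - [0, -0.029, 0.027]
    - [0, -0.029, 0.027]
    - [0, -0.029, 0.027]
    - [0, -0.029, 0.027]
    - [0, -0.029, 0.027]
    - [0, -0.029, 0.027]
    - [0, -0.029, 0.027]
    - [0, -0.029, 0.027]
    - [0, -0.029, 0.026]
    - [0, 0, 0]
    - [0, 0, 0]
    - [0, 0, 0]
    - [0, 0, 0]
    - [0, 0, 0]
    - [0, 0, 0]
  dr:
    - [0, 0, 0]
    - [0, 0, 0]
    - [0, 0, 0]
    - [0, 0, 0]
    - [0, 0, 0]
    - [0, 0, 0]
    - [0, 0, 0]
    - [0, 0, 0]
    - [0, 0, 0]
    - [0, 0, 0]
    - [0, 0, 0]
    - [0, 0, 0]
    - [0, 0, 0]
    - [0, 0, 0]
    - [6.9, 0, 0]
    - [6.9, 0, 0]
    - [6.9, 0, 0]
    - [6.9, 0, 0]
    - [6.9, 0, 0]
    - [6.9, 0, 0]
  grip: [0.088, 0.088, 0.088, 0.088, 0.088, 0.088, 0.088, 0.088, 0.088, 0.088, 0.088, 0.088, 0.088, 0.088, 0.088, 0.088, 0.088, 0.088, 0.088, 0.088]

```text
time_s: 2.2
eef_pos: [0.431, 0.0658, 0.2387]
ee_rot: [0.858, 1.395, -0.857]
contact_force: [-0.6, 0.6, 0.2]
gripper_width: 0.0881
```

```bash
python3 - <<'E'
from h import *
import cv2
o=np.zeros((460,800,3),np.uint8)
for n,x0,y0,w,hh,ox in(("side",225,100,145,190,0),("top",225,170,140,160,410)):
    im=cams.snapshot(n)["img"][y0:y0+hh,x0:x0+w,::-1]
    k=2.4 if ox==0 else 2.75
    im=cv2.resize(im,None,fx=k,fy=k,interpolation=cv2.INTER_CUBIC);o[:im.shape[0],ox:ox+im.shape[1]]=im[:460,:800-ox]
cv2.imwrite("pics/c1.png",o)
s=manip.sense();R=Ro.from_rotvec(s["ee_rot"]);print(s["time_s"],s["eef_pos"],R.as_matrix().round(3),s["joint_pos"])
g=np.array([.431,.066,.077]);print(R.inv().apply(g-s["eef_pos"]))
E
```

```text
2.3 [0.43102721 0.06589503 0.23872206] [[ 0.     0.89   0.456]
 [-0.     0.456 -0.89 ]
 [-1.     0.     0.   ]] [-0.2244839   0.45097795 -0.04875819  2.11253686  0.03934225  0.57882652
  0.17183721]
[ 1.61722026e-01  2.12115129e-05 -1.51554334e-04]
```

View pics/c1.png

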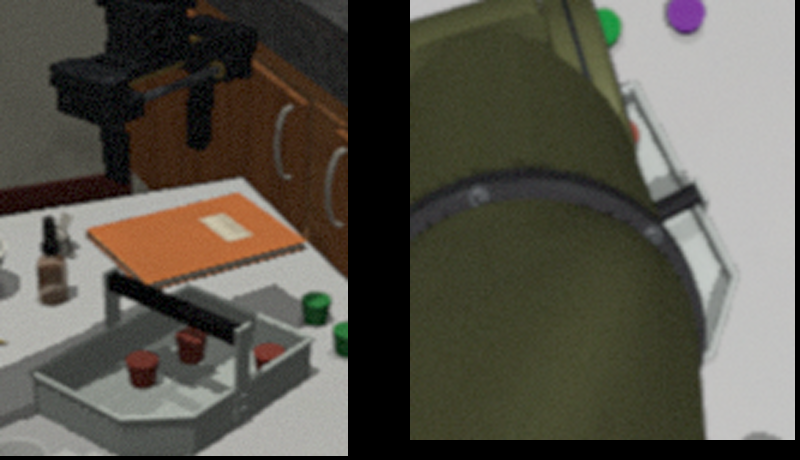

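The fingers hang over the bar: the left-finger tip is at (117,185) and the right at (200,145), with the bar at (175,305) below. The tray hasn't moved. I'll descend and close.

Emit:
step_arm:
  dp:
    - [0.02, 0, 0]
    - [0.02, 0, 0]
    - [0.02, 0, 0]
    - [0.02, 0, 0]
    - [0.02, 0, 0]
    - [0.02, 0, 0]
    - [0.02, 0, 0]
    - [0.012, 0, 0]
    - [0.01, 0, 0]
    - [0, 0, 0]
    - [0, 0, 0]
    - [0, 0, 0]
    - [0, 0, 0]
    - [0, 0, 0]
    - [0, 0, 0]
    - [0, 0, 0]
    - [0, 0, 0]
    - [0, 0, 0]
  dr:
    - [0, 0, 0]
    - [0, 0, 0]
    - [0, 0, 0]
    - [0, 0, 0]
    - [0, 0, 0]
    - [0, 0, 0]
    - [0, 0, 0]
    - [0, 0, 0]
    - [0, 0, 0]
    - [0, 0, 0]
    - [0, 0, 0]
    - [0, 0, 0]
    - [0, 0, 0]
    - [0, 0, 0]
    - [0, 0, 0]
    - [0, 0, 0]
    - [0, 0, 0]
    - [0, 0, 0]
  grip: [0.088, 0.088, 0.088, 0.088, 0.088, 0.088, 0.088, 0.088, 0.088, 0.088, 0.05, 0.03, 0.0, 0.0, 0.0, 0.0, 0.0, 0.0]

```text
time_s: 4.1
eef_pos: [0.431, 0.0659, 0.0767]
ee_rot: [0.854, 1.397, -0.854]
contact_force: [-1.2, 0.7, -0.4]
gripper_width: 0.0261
```

Emit:
step_arm:
  dp:
    - [0, 0, 0]
    - [0, 0, 0]
    - [0, 0, 0]
    - [0, 0, 0]
    - [0, 0, 0]
  dr:
    - [0, 0, 0]
    - [0, 0, 0]
    - [0, 0, 0]
    - [0, 0, 0]
    - [0, 0, 0]
  grip: [0.0, 0.0, 0.0, 0.0, 0.0]

```text
time_s: 4.6
eef_pos: [0.4314, 0.066, 0.0767]
ee_rot: [0.854, 1.396, -0.853]
contact_force: [2.1, 0.1, -1.1]
gripper_width: 0.0155
```

Emit:
step_arm:
  dp:
    - [-0.004, 0, 0]
    - [-0.008, 0, 0]
    - [-0.01, 0, 0]
    - [-0.01, 0, 0]
    - [-0.01, 0, 0]
    - [-0.01, 0, 0]
    - [-0.01, 0, 0]
    - [-0.01, 0, 0]
    - [-0.01, 0, 0]
    - [-0.01, 0, 0]
    - [-0.01, 0, 0]
    - [-0.01, 0, 0]
    - [-0.01, 0, 0]
    - [-0.01, 0, 0]
    - [-0.01, 0, 0]
    - [-0.01, 0, 0]
    - [-0.008, 0, 0]
    - [-0.004, 0, 0]
    - [0, 0, 0]
    - [0, 0, 0]
  dr:
    - [0, 0, 0]
    - [0, 0, 0]
    - [0, 0, 0]
    - [0, 0, 0]
    - [0, 0, 0]
    - [0, 0, 0]
    - [0, 0, 0]
    - [0, 0, 0]
    - [0, 0, 0]
    - [0, 0, 0]
    - [0, 0, 0]
    - [0, 0, 0]
    - [0, 0, 0]
    - [0, 0, 0]
    - [0, 0, 0]
    - [0, 0, 0]
    - [0, 0, 0]
    - [0, 0, 0]
    - [0, 0, 0]
    - [0, 0, 0]
  grip: [0, 0, 0, 0, 0, 0, 0, 0, 0, 0, 0, 0, 0, 0, 0, 0, 0, 0, 0, 0]

```text
time_s: 6.6
eef_pos: [0.4307, 0.0657, 0.2405]
ee_rot: [0.853, 1.397, -0.854]
contact_force: [0.8, -0.3, -6.9]
gripper_width: 0.0157
```

```bash
cat > look.py <<'E'
from h import *
import cv2,sys
x0,y0,w,hh=180,90,210,160
im=cams.snapshot("side")["img"][y0:y0+hh,x0:x0+w,::-1]
cv2.imwrite(sys.argv[1],cv2.resize(im,None,fx=3.5,fy=3.5,interpolation=cv2.INTER_CUBIC))
s=manip.sense();print(s["time_s"],s["eef_pos"],s["contact_force"],s["gripper_width"],s["joint_pos"].round(3) if hasattr(s["joint_pos"],"round") else s["joint_pos"])
E
python3 look.py pics/c2.png
```

```text
6.65 [0.43063459 0.06571862 0.24037298] [ 0.56215324 -0.02733197 -7.06402491] 0.015310464838583266 [-0.221  0.448 -0.054  2.11   0.042  0.585  0.17 ]
```

View pics/c2.png

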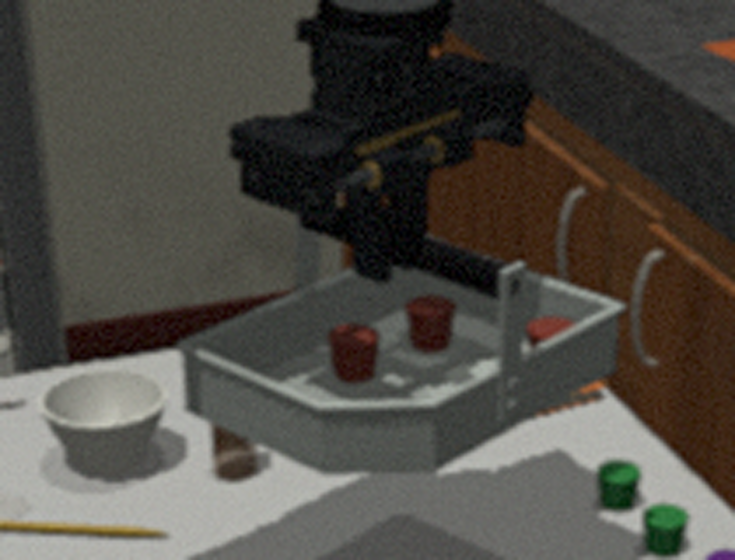

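The tray hangs level. The stoppers at (353,352), (430,323) and (550,330) haven't moved, and the dropper at (235,450) is still standing. I'll move outward first to give the wrist room, then tilt.

Emit:
step_arm:
  dp:
    - [0, 0.01, 0.004]
    - [0, 0.018, 0.007]
    - [0, 0.019, 0.007]
    - [0, 0.019, 0.007]
    - [0, 0.019, 0.007]
    - [0, 0.018, 0.006]
    - [0, 0.01, 0.003]
    - [0, 0, 0]
    - [0, 0, 0]
    - [0, 0, 0]
    - [0, 0, 0]
    - [0, 0, 0]
    - [0, 0, 0]
    - [0, 0, 0]
    - [0, 0, 0]
    - [0, 0, 0]
    - [0, 0, 0]
    - [0, 0, 0]
    - [0, 0, 0]
    - [0, 0, 0]
  dr:
    - [0, 0, 0]
    - [0, 0, 0]
    - [0, 0, 0]
    - [0, 0, 0]
    - [0, 0, 0]
    - [0, 0, 0]
    - [0, 0, 0]
    - [0, 0, 0]
    - [0, 1.7, 2.5]
    - [0, 1.7, 2.5]
    - [0, 1.7, 2.5]
    - [0, 1.7, 2.5]
    - [0, 1.7, 2.5]
    - [0, 1.7, 2.5]
    - [0, 1.7, 2.5]
    - [0, 1.7, 2.5]
    - [0, 1.7, 2.5]
    - [0, 1.7, 2.5]
    - [0, 1.7, 2.5]
    - [0, 1.7, 2.5]
  grip: [0, 0, 0, 0, 0, 0, 0, 0, 0, 0, 0, 0, 0, 0, 0, 0, 0, 0, 0, 0]

```text
time_s: 8.65
eef_pos: [0.5494, 0.0795, 0.2399]
ee_rot: [1.343, 1.375, -0.309]
contact_force: [0.1, -0.5, -7.3]
gripper_width: 0.0155
```

Emit:
step_arm:
  dp:
    - [0, 0, 0]
    - [0, 0, 0]
    - [0, 0, 0]
    - [0, 0, 0]
    - [0, 0, 0]
    - [0, 0, 0]
    - [0, 0, 0]
    - [0, 0, 0]
  dr:
    - [0, 0, 0]
    - [0, 0, 0]
    - [0, 0, 0]
    - [0, 0, 0]
    - [0, 0, 0]
    - [0, 0, 0]
    - [0, 0, 0]
    - [0, 0, 0]
  grip: [0, 0, 0, 0, 0, 0, 0, 0]

```text
time_s: 9.45
eef_pos: [0.5503, 0.0809, 0.2407]
ee_rot: [1.343, 1.375, -0.307]
contact_force: [0.3, 0.2, -7.0]
gripper_width: 0.0154
```

```bash
python3 look.py pics/c3.png
```

```text
9.5 [0.55023869 0.08090021 0.24070174] [ 0.11420245  0.39563285 -5.6996714 ] 0.01572028795729048 [ 0.581  0.695 -0.794  2.076 -0.339  0.216  0.793]
```

View pics/c3.png

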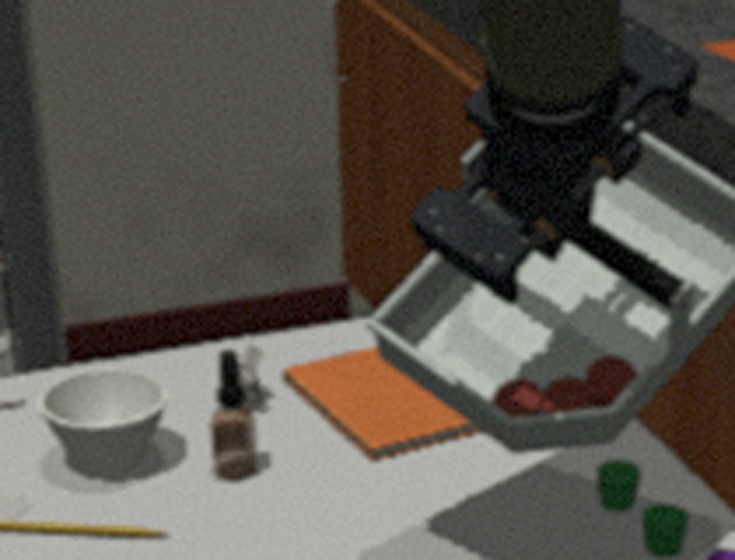

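All three stoppers have slid into the cut corner, at (520,398), (566,393) and (610,380). Before handing in, I'll check the numbers.

```bash
python3 - <<'E'
from h import *
S=cams.snapshot("side");s=manip.sense();p=lambda u,v:np.array([u,v])/3.5+[180,90]
R=Ro.from_rotvec(s["ee_rot"])
M=R.as_matrix();B=np.c_[M[:,1],-M[:,2],-M[:,0]] # tray axes from tool (no slip)
g=s["eef_pos"]-.0187*M[:,0]; o0=g-B@[0,.015,.096]
P=np.array([[-110,80,45],[-110,-35,45],[-65,-80,45]])/1000
us=np.array([p(372,322),p(515,427),p(640,415)])
print("rim err px",(proj(S,P@B.T+o0)-us).round(1).tolist())
# fit slip angle about tool y (tray x) through grasp point
def pose(a):
    Q=Ro.from_rotvec(B[:,0]*a[0]).as_matrix()@B;return Q,g-Q@[0,a[1],.096]
f=lambda a:(lambda Q,o:(proj(S,P@Q.T+o)-us).ravel())(*pose(a))
r=least_squares(f,[0,.015]);print("slip deg",np.degrees(r.x[0]),r.x[1],r.fun.round(1))
for a in([0,.015],r.x):
    Q,o=pose(a);C=o+Q@[-.085,-.055,.004];F=o+Q@[.106,.076,.004]
    print("tilt",np.degrees(np.arccos(Q[2,2])),"cut z",C[2],"far z",F[2])
    cam=-S["R"].T@S["t"]
    for u in(p(520,398),p(566,393),p(610,380)):
        d=onplane(S,u,0)-cam;k=((o+Q[:,2]*.018-cam)@Q[:,2])/(d@Q[:,2]);X=cam+k*d
        print(" stopper in tray",(Q.T@(X-o)).round(3),"dist",np.linalg.norm(X-C).round(3))
T=cams.snapshot("top")
import cv2
cv2.imwrite("pics/top3.png",T["img"][140:380,120:480,::-1])
print(s["time_s"],s["joint_velocities"])
E
```

```text
rim err px [[0.7, 0.7], [-0.2, -0.8], [-6.9, -0.7]]
slip deg 0.8447860166687475 0.020183201187300662 [ 2.2  1.6  1.3  0.5 -5.3  0.8]
tilt 36.27863667694418 cut z 0.11672000960372499 far z 0.25376401819252076
 stopper in tray [-0.084 -0.017  0.018] dist 0.04
 stopper in tray [-0.063 -0.038  0.018] dist 0.031
 stopper in tray [-0.038 -0.055  0.018] dist 0.049
tilt 36.759473861673406 cut z 0.11456370290430036 far z 0.25315999567679937
 stopper in tray [-0.084 -0.013  0.018] dist 0.044
 stopper in tray [-0.063 -0.034  0.018] dist 0.034
 stopper in tray [-0.038 -0.05   0.018] dist 0.049
9.55 [ 0.00197955  0.00055634 -0.00011229 -0.00064876 -0.00071733 -0.00039289
  0.00054576]
```

View pics/top3.png

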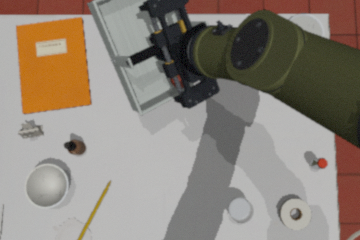

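The top view shows the vial at (321,162), the dropper at (75,146) and part of the petri dish at (310,22), all where they started. I'm handing the job in.

```bash
python3 -c "
from plant import order
print(order.sign_off())"
```

```text
the job is handed in; nothing more can be done
None
```

I gripped the tray by its handle bar about 15 mm off centre, lifted it about 16 cm and moved it 12 cm outward. I then tipped it about 36° towards the cut corner, and the job was handed in with the tray still held. It took about 9.6 s of the 35 s allowed, and the hand-in gives no verdict.

| Last check | Measured | Needed |
|---|---|---|
| Tilt | about 36° | over 15° |
| Cut corner height | about 115 mm | over 30 mm |
| Far corner height | about 253 mm | over 85 mm |
| Stopper distances from the cut corner point | about 31–49 mm | under 80 mm |
| Finger opening on the 16 mm bar | about 15.5 mm | – |
| Slip about the handle | under 1° | – |

- **Stillness:** the arm's joints were at rest at the last check. I did not measure the stoppers' own speeds.
- **Stopper distances:** these come from one side view, assuming the stoppers sit at their normal height above the tray floor.
- **Bystanders:** by eye, the vial, dropper and petri dish looked upright and in their starting places. The arm partly hid the petri dish in the last top view, and I did not re-measure any of them.
- **Disagreement:** one rim corner was about 5–7 pixels off in the final fit. That same corner was also 2–3 pixels off in the first fit, so I took it as a pixel-reading error.

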